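# Shut and lock the sample drawers

### The arm

A 7-joint arm with a two-finger parallel gripper is mounted at the origin on the work surface. World frame = base frame: x ahead of the robot, y to its left, z up, the work surface at z = 0. Lengths are in m, angles in degrees, forces in N, time in s.
With the tool pointing down it reaches from about 0.425 to 1.025 m from the base axis. Payload 9.4 kg.
Tool frame: the origin (TCP) lies midway between the tips of the shut fingers; the grasp point (between the pads) lies 19 mm behind it; z points along the fingers, y is the line along which they close (so a half turn about z gives the same grasp; the last joint's range is limited). The gripper opens to 85 mm and grips with 20 to 120 N. Pads are 22 mm wide; open, the fingers measure 114 mm over their backs; the gripper's body (76 mm by 85 mm) begins 54 mm behind the grasp point. The pads swing forward as they close: fully open they stand 13 mm farther back than shut.
Start: joints at [-69.712, 34.337, -0.143, 91.639, 0.103, 54.024, -4.572], TCP at [0.303, 0.659, 0.231] pointing down, gripper open.
Joint ranges: [-147.43, 147.43], [-19.82, 112.94], [-74.19, 73.91], [6.32, 146.72], [-59.91, 239.91], [6.04, 106.73], [-150.56, 150.56]. Speed limits (degrees/s): [127.2, 127.2, 172.46, 172.46, 180, 180, 180].

### API

Orientations are given as a 3x3 rotation matrix whose columns are the frame's x, y, z axes.
In Python, from plant import arm gives the robot as it stands. The module is installed in compiled form; this text tells all that it offers.
- The arm moves only by the tool carry_out, never from a script. Its argument "deltas" is a list that holds one entry, the list of rows, each a list of 7 numbers: the shift along the tool's x, y, z in mm, then the turn, a rotation vector about the tool's x, y, z in degrees, then the closure in counts, from 0 (fully open) to 255 (shut). In form: [[[dx, dy, dz, ax, ay, az, hand], ...]]. A call has 1 to 12 rows; each row shifts and turns the commanded pose from where the row before left it, along the tool's axes as they then stand; what a row does not reach is not made up. A row lasts 1/8 s, in which the tool goes at most 62.5 mm and 10.7 degrees, less where a joint would pass 70% of its speed; a pose out of reach is approached as far as the arm can. A call with a gripper value outside its range is refused whole. The fingers move at their own pace and stop on an object; "newtons" is the grip in N (left out, the last holds). Time passes only in rows, so rows that do not move let the fingers close. It gives the time, the measured TCP pose, the force, the opening and the grip force at its end, in the units of the state.
- arm.state(): the state, without advancing time (a new reading comes with each control period).
- arm.read_camera(name): name is "scene" or "top"; returns a dict with "img" (400x640x3 uint8, red, green, blue), "fx", "fy", "cx", "cy" (pixels), "origin" and "orientation" of the camera in the world. Camera axes: x right, y up, looking along -z (the intrinsics and any distortion apply to the point x, -y, -z); pixel columns grow to the right and rows downward; lengths in m; the calibration is good to about 2 mm. A picture is of the moment at which its call begins. There is no depth.
- arm.sign_off(): hands the job in; it is judged then, once.
The state is a dict: "t": time; "joint_positions": joint angles; "joint_vel": joint speeds; "effort": joint torques, N m; "position": TCP position; "eef_rot": TCP orientation; "force": force on the tool from outside, world axes, zero at the start; "moment": the same for the moment, N m; "opening": opening from 0.0 (shut) to 1.0 (fully open); "finger_force": force on a finger pad.
Only numpy, scipy, OpenCV 4.12 (cv2) and the standard library are available. Lean on these libraries where they do the work, as an engineer would, in place of code of your own. Each camera call takes 0.05 s, during which the arm holds its last target. There are 200 camera calls.

### The job

Both drawers of the low sample cabinet have been left open: with the fingertips, push each one fully home, until its front is flush with the cabinet. Only then push the red tab on the cabinet's front edge all the way to the cabinet's left (the robot's left, +y) until it stops, so that the steel lock bar covers both drawers. Lift and carry nothing, and leave the wash bottle, tube rack and jar where they stand.

Things in the scene. Friction and masses are not known exactly. Their poses are not given: they have to be found in the camera images.
- cabinet: Low white bench-top cabinet, fixed: 200 deep (its x) x 278 wide (its y) x 85 high. Origin: centre of its underside, on the bench (z = 0). Own +x points to its back, away from the robot; own +y is left as the robot sees it; turned up to 0.25 rad. Front plane at own x = -100 mm. Two drawers side by side, centred at own y = +63 (left) and -63 (right), between three posts 26 wide.
- drawer_left (a joint): How far the left drawer stands out of the cabinet, m: 0 = shut, front flush with the posts; 0.13 = fully out. It slides along the cabinet's own x, runs stiffly (about 2.5 N), stays where it is left and meets a hard stop at 0.
- drawer_right (a joint): The same for the right drawer.
- drawer_left_face (a point): Centre of the outer face of the left drawer's blue front: a flat upright panel 96 wide x 65 high x 12 thick, no handle, from 9 to 74 mm above the bench, this point at 41.5. Behind it are low capped vials fixed in a green insert. Axes as the cabinet's; the face looks to the cabinet's -x. Push it to the cabinet's +x.
- drawer_right_face (a point): The same point of the right drawer's front.
- lock_bar (a joint): Travel of the steel lock bar along the cabinet's own +y, m: 0 = unlocked (two steel tongues in front of the right and middle posts), 0.045 = locked, at its stop (a tongue in front of each drawer). Slides stiffly (about 2 N), stays where it is left.
- lock_tab (a point): Centre of the red upright tab on the lock bar: 22 (cabinet x) x 14 (cabinet y) x 28 high, 93 to 121 mm above the bench, 21 mm behind the front plane; axes as the cabinet's. Push it to the cabinet's +y. The bar's top is at 93 mm; its front 8 mm behind the front plane. Two steel tongues, 18 wide, hang 6 mm before the front plane, down to 60 mm, centred 129 and 3 mm to -y of the tab.
- wash_bottle: White wash bottle with red cap and bent red spout: 72 in diameter, 190 high, spout reaches 64 mm along its own +x. Origin at the centre of its underside. Stands on one side of the cabinet. Leave alone.
- tube_rack: Green tube rack 136 x 108 x 78 with stoppered glass tubes to 152 high. Origin at the centre of its underside. Stands on the other side of the cabinet from the wash bottle. Leave alone.
- jar: Small jar with blue cap, 48 in diameter, 58 high, loose on the cabinet's top, behind the lock bar. Origin at the centre of its underside. Leave alone.

How it is judged (in metres and radians):
On the way, in this order (a step that is already met when the one before it is completed fails the run):
1. both drawers are pushed home (within 4 mm) (value of joint each of drawer_left, drawer_right below 0.004 m), for 0.2 s.
2. the lock bar is pushed across (beyond 39 mm of its 45) (all of step 1 and value of joint lock_bar above 0.039 m), for 0.2 s.
At the end, for the whole second after the job is handed in: Both drawers are within 4 mm of shut, the lock bar is beyond 39 mm of its 45 mm travel, and the wash bottle, tube rack and jar stand upright, at rest, within 30 mm of where they began (all of step 2 and linear speed of each of wash_bottle, tube_rack, jar below 0.02 m/s and distance of each of wash_bottle, tube_rack, jar from where it was at the start of the episode below 0.03 m and angle between each of wash_bottle, tube_rack, jar's own z axis and vertical below 0.3 rad); the robot touches nothing.
It fails at once if the lock bar is pushed across (beyond 20 mm) while a drawer is open by more than 10 mm (value of joint lock_bar above 0.02 m and value of joint any of drawer_left, drawer_right above 0.01 m).
It fails at once if a bystander is lifted by more than 15 mm (height (world z) of any of wash_bottle, tube_rack above 0.015 m or height (world z) of jar above 0.1 m).
It fails at once if a bystander is shoved more than 30 mm or tipped (distance of any of wash_bottle, tube_rack, jar from where it was at the start of the episode above 0.03 m or angle between any of wash_bottle, tube_rack, jar's own z axis and vertical above 0.4 rad).
It also fails if it takes over 51 s, if anything falls off the work surface, if the arm or the gripper's body presses on something with over 40 N, if the wrist force passes 120 N, or if a joint passes its speed limit or range.

## Working session

There is one attempt and no reset: what is moved stays moved. The work goes in short steps, Python scripts to look and compute and a tool call to move; the robot and the scene stay as the last step left them, time stands still between calls to the robot, and variables do not carry over. Pictures are saved under pics/ and viewed, at most 10 in all, crops included, and the job is handed in when it is done.

Besides the shell and the picture viewer there is one more tool, called after "Call:" in YAML: its name, and indented under it one key for each argument. carry_out: Moves the arm, as the interface text tells. Its arguments: {"type":"object","properties":{"deltas":{"type":"array","items":{"type":"array","items":{"type":"array","items":{"type":"number"}}}},"newtons":{"type":"number"}},"required":["deltas"]}

```bash
mkdir -p pics; python3 - <<'E'
from plant import arm
import cv2,numpy as np,pickle
for n in("scene","top"):
    c=arm.read_camera(n); pickle.dump(c,open(n+"0.pkl","wb")); cv2.imwrite(f"pics/{n}0.png",c["img"][:,:,::-1])
    print(n,{k:(v.tolist() if hasattr(v,'tolist') else v) for k,v in c.items() if k!="img"})
s=arm.state();print(s["position"],s["eef_rot"],s["t"])
E
```

```text
scene {'fx': 473.77933371767296, 'fy': 473.77933371767296, 'cx': 322.66483624735923, 'cy': 210.73299252400906, 'origin': [0.9147587194665135, -0.48241712687944677, 0.9581390496729493], 'orientation': [[0.9087745325020771, -0.34366598276699467, 0.23669081385729182], [0.41711566268178174, 0.7644082751097385, -0.49162436157018546], [-0.01197384738375851, 0.5455031450253519, 0.8380232369966126]]}
top {'fx': 468.3318904907154, 'fy': 468.3318904907154, 'cx': 318.0134702545219, 'cy': 197.33068354069144, 'origin': [0.5118765417669778, 0.026465964442492666, 1.2607758965865834], 'orientation': [[0.02614426468092359, 0.9940651944393212, -0.10559766393537393], [-0.999511455682267, 0.027803961757579296, 0.014275491952943727], [0.017126803093668805, 0.10517285255662426, 0.9943064636724901]]}
[0.30260759 0.65835456 0.23048243] [[-9.08643846e-01  4.17571746e-01 -4.45411216e-04]
 [ 4.17571953e-01  9.08642855e-01 -1.35176213e-03]
 [-1.59737953e-04 -1.41426157e-03 -9.99998987e-01]] 0.1
```

View pics/scene0.png

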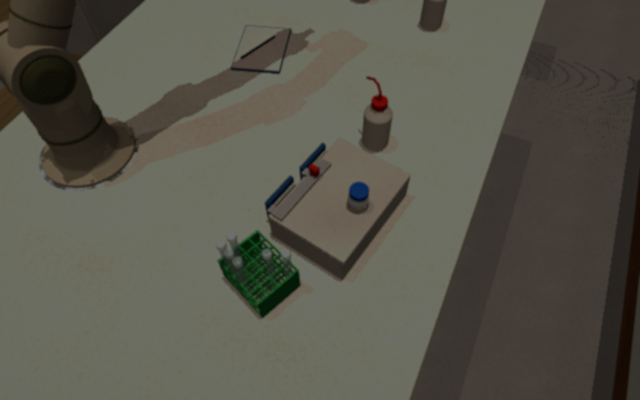

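View pics/top0.png

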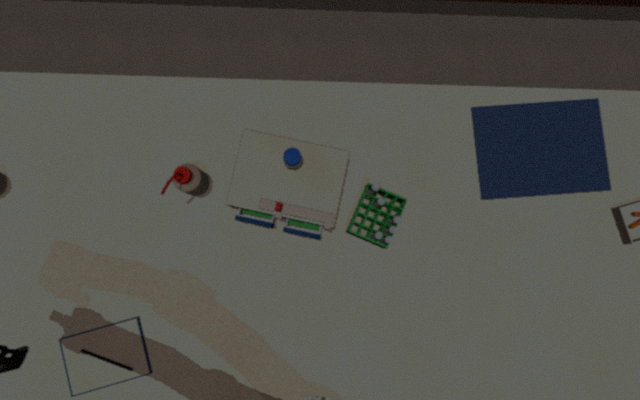

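The top view shows the cabinet with corners at about (245,130), (348,151), (228,205) and (334,228). The blue fronts are at (255,221) and (302,233), the red tab at (279,206), the jar at (292,157), the bottle at (188,178) and the rack at (378,214). Next I'll measure these positions.

```bash
cat > h.py <<'E'
import cv2,numpy as np,pickle
def ray(c,px,z):
    px=np.atleast_2d(np.asarray(px,float))
    d=np.c_[(px[:,0]-c["cx"])/c["fx"],-(px[:,1]-c["cy"])/c["fy"],-np.ones(len(px))]@np.array(c["orientation"]).T
    o=np.array(c["origin"]); return (o+d*((z-o[2])/d[:,2])[:,None])[:,:2]
def masks(c):
    h=cv2.cvtColor(c["img"],cv2.COLOR_RGB2HSV)
    return {"blue":cv2.inRange(h,(100,130,40),(130,255,255)),"red":cv2.inRange(h,(0,170,70),(8,255,255))|cv2.inRange(h,(172,170,70),(180,255,255)),
     "green":cv2.inRange(h,(45,120,30),(80,255,255))}
def blobs(c,box):
    x0,y0,x1,y1=box
    for n,m in masks(c).items():
        k=np.zeros_like(m);k[y0:y1,x0:x1]=m[y0:y1,x0:x1]
        for q in cv2.findContours(k,cv2.RETR_EXTERNAL,cv2.CHAIN_APPROX_NONE)[0]:
            if cv2.contourArea(q)>15: yield n,q[:,0].astype(float),cv2.minAreaRect(q)
E
python3 - <<'E'
from h import *
for n,box in(("top",(150,120,420,260)),("scene",(200,60,420,330))):
    c=pickle.load(open(n+"0.pkl","rb"))
    for k,q,r in blobs(c,box):
        m=q.mean(0); print(n,k,np.round(m,1),np.round(r[0],1),np.round(r[1],1),np.round(r[2]),{z:np.round(ray(c,r[0],z)[0],3).tolist() for z in(.074,.121)})
c=pickle.load(open("top0.pkl","rb"))
h=cv2.cvtColor(c["img"],cv2.COLOR_RGB2HSV)
cv2.imwrite("pics/crop.png",cv2.convertScaleAbs(cv2.resize(c["img"][120:260,210:360,::-1],(750,700)[::1],interpolation=cv2.INTER_CUBIC)[:600,:],alpha=1.7))
E
```

```text
top blue [301.5 233. ] [301.5 233. ] [35.9  3.3] 13.0 {0.074: [0.546, 0.049], 0.121: [0.545, 0.048]}
top blue [253.5 221.2] [253.4 221.1] [35.7  3.4] 13.0 {0.074: [0.573, 0.171], 0.121: [0.57, 0.166]}
top blue [291.9 156.4] [292. 156.] [16. 16.] 90.0 {0.074: [0.743, 0.079], 0.121: [0.734, 0.077]}
top red [278.1 206.3] [278.  206.5] [7. 4.] 90.0 {0.074: [0.612, 0.11], 0.121: [0.608, 0.107]}
top red [175.5 178.7] [176.7 181.9] [15.3 33.4] 35.0 {0.074: [0.667, 0.37], 0.121: [0.661, 0.356]}
top green [303.5 224.4] [303.4 224.3] [29.2  4.7] 11.0 {0.074: [0.568, 0.045], 0.121: [0.566, 0.044]}
top green [255.8 213.3] [256.3 213.4] [29.8  3.5] 13.0 {0.074: [0.593, 0.165], 0.121: [0.589, 0.159]}
top green [376.4 217. ] [376.2 215.4] [42.7 53. ] 23.0 {0.074: [0.596, -0.14], 0.121: [0.593, -0.133]}
scene blue [358.7 190.7] [358.5 191. ] [16. 17.] 90.0 {0.074: [0.717, 0.119], 0.121: [0.728, 0.087]}
scene blue [278.8 190.5] [278.9 190.4] [ 3.  36.1] 43.0 {0.074: [0.55, 0.046], 0.121: [0.57, 0.018]}
scene blue [312.3 156.3] [312.3 156.3] [ 2.8 32.6] 43.0 {0.074: [0.577, 0.168], 0.121: [0.595, 0.134]}
scene red [313.5 167.4] [313.5 167.5] [9.3 4.5] 31.0 {0.074: [0.594, 0.138], 0.121: [0.611, 0.105]}
scene red [379.2 100.5] [379.  100.5] [11. 14.] 90.0 {0.074: [0.656, 0.41], 0.121: [0.67, 0.362]}
scene green [257.3 266.8] [256. 268.] [62.5 57. ] 47.0 {0.074: [0.598, -0.149], 0.121: [0.615, -0.166]}
```

View pics/crop.png

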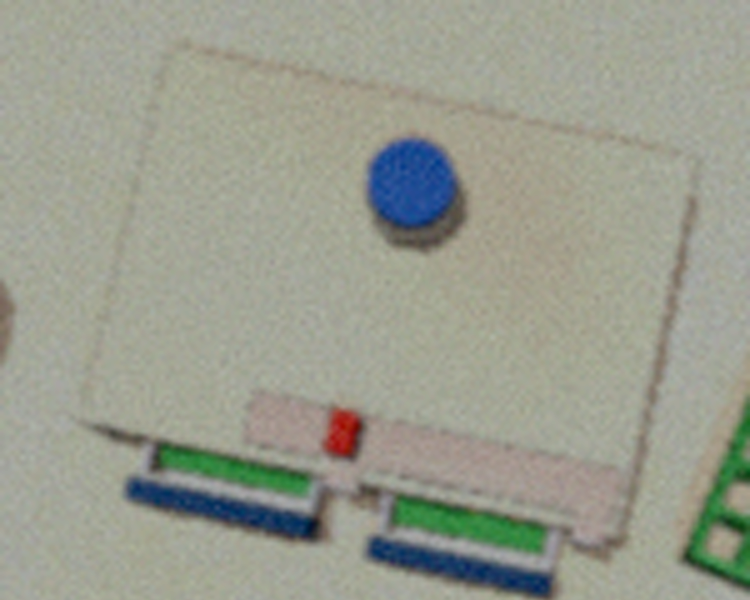

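The crop (5x, offset 210,120) puts the cabinet top corners at full-image pixels (245.6,128.6), (349.4,150.4) and (226,204). Both drawers stand out a little, and the tab is at (278.3,206.5).

```bash
python3 - <<'E'
from h import *
c=pickle.load(open("top0.pkl","rb"))
P=ray(c,[(245.6,128.6),(349.4,150.4),(226,204)],.085);BL,BR,FL=P
print(P.round(3),np.linalg.norm(BL-BR),np.linalg.norm(BL-FL))
a=BL-BR;b=BL-FL; t1=np.arctan2(-a[0],a[1]);t2=np.arctan2(b[1],b[0])
print("yaws",t1,t2)
L=ray(c,[(253.4,221.1)],.074)[0];R=ray(c,[(301.5,233)],.074)[0]
for k,q,r in blobs(c,(220,200,340,250)):
    if k=="blue":
        v=cv2.fitLine(ray(c,q,.074).astype(np.float32),cv2.DIST_L2,0,.01,.01).ravel();print("front yaw",np.arctan2(-v[0],v[1]),np.arctan2(v[0],-v[1]))
yaw=-.22 if False else t1
for yaw in(t1,):
    X=np.array([np.cos(yaw),np.sin(yaw)]);Y=np.array([-X[1],X[0]])
    o=(FL+BR)/2; print("centre",o,X,Y)
    for n,p in(("L",L),("R",R),("tab",ray(c,[(278.2,206)],.121)[0]),("jar",ray(c,[(292,156.3)],.143)[0]),("tubs",ray(c,[(376,215.4)],.078)[0]),("bot",ray(c,[(188,178)],.19)[0])):
        print(n,p.round(3),"cab",((p-o)@X).round(4),((p-o)@Y).round(4))
E
```

```text
[[ 0.808  0.199]
 [ 0.76  -0.067]
 [ 0.613  0.24 ]] 0.27123806531386924 0.19909934837856305
yaws -0.18077282359660352 -0.20690768177394944
front yaw -0.18922909 2.9523637
front yaw -0.19259043 2.9490023
centre [0.68647973 0.08642584] [ 0.98370504 -0.17978986] [0.17978986 0.98370504]
L [0.573 0.171] cab -0.127 0.063
R [0.546 0.049] cab -0.1313 -0.0623
tab [0.609 0.107] cab -0.0799 0.0059
jar [0.729 0.076] cab 0.0434 -0.0027
tubs [ 0.596 -0.139] cab -0.049 -0.2378
bot [0.662 0.311] cab -0.0646 0.2165
```

Call:
carry_out:
  deltas:
    - [[0, 0, 0, 0, 0, -6.93, 255], [0, 0, 0, 0, 0, -6.92, 255], [-30, -42, 0, 0, 0, 0, 255], [-30, -43, 0, 0, 0, 0, 255], [-30, -43, 0, 0, 0, 0, 255], [-30, -43, 0, 0, 0, 0, 255], [-30, -43, 0, 0, 0, 0, 255], [-30, -43, 0, 0, 0, 0, 255], [-30, -43, 0, 0, 0, 0, 255], [-30, -43, 0, 0, 0, 0, 255], [-30, -43, 0, 0, 0, 0, 255], [-25, -41, 0, 0, 0, 0, 255]]

```text
t: 1.6
position: [0.5128, 0.182, 0.2311]
eef_rot: [[-0.982, 0.188, -0.0], [0.188, 0.982, -0.0], [-0.0, -0.0, -1.0]]
force: [0.3, 0.6, -0.4]
opening: -0.003
finger_force: 0.0
```

```bash
cat >> h.py <<'E'
O=np.array([.6865,.0864]);X=np.array([np.cos(-.189),np.sin(-.189)]);Y=np.array([-X[1],X[0]])
def rep(arm):
    s=arm.state();p=s["position"];d=p[:2]-O
    print("t",round(s["t"],2),"cab",(d@X).round(4),(d@Y).round(4),"z",p[2].round(4),"F",np.round(s["force"],1),"open",s["opening"]);print(np.round(s["eef_rot"],3).tolist())
E
python3 -c "
from h import *;from plant import arm;rep(arm);print(X)"
```

```text
t 1.6 cab -0.1885 0.0613 z 0.2311 F [ 0.3  0.6 -0.4] open -0.0034699254258088457
[[-0.982, 0.188, -0.0], [0.188, 0.982, -0.0], [-0.0, -0.0, -1.0]]
[ 0.9821926 -0.1878768]
```

Call:
carry_out:
  deltas:
    - [[0, 0, 46, 0, 0, 0, 255], [0, 0, 46, 0, 0, 0, 255], [0, 0, 46, 0, 0, 0, 255], [0, 0, 48, 0, 0, 0, 255], [-12, 0, 0, 0, 0, 0, 255], [-10, 0, 0, 0, 0, 0, 255], [-10, 0, 0, 0, 0, 0, 255], [-10, 0, 0, 0, 0, 0, 255], [-10, 0, 0, 0, 0, 0, 255], [-10, 0, 0, 0, 0, 0, 255], [-8, 0, 0, 0, 0, 0, 255], [0, 0, 0, 0, 0, 0, 255]]

```text
t: 3.1
position: [0.5821, 0.1705, 0.0452]
eef_rot: [[-0.982, 0.189, 0.001], [0.189, 0.982, 0.0], [-0.001, 0.0, -1.0]]
force: [-0.2, -0.3, -0.5]
opening: -0.001
finger_force: 0.0
```

Call:
carry_out:
  deltas:
    - [[-3, 0, 0, 0, 0, 0, 255], [-3, 0, 0, 0, 0, 0, 255], [-2, 0, 0, 0, 0, 0, 255], [0, 0, 0, 0, 0, 0, 255]]

```text
t: 3.6
position: [0.5884, 0.1692, 0.0451]
eef_rot: [[-0.982, 0.188, -0.001], [0.188, 0.982, -0.0], [0.001, -0.0, -1.0]]
force: [-2.9, 0.5, -0.5]
opening: -0.002
finger_force: 0.0
```

```bash
python3 -c "
from h import *;from plant import arm;rep(arm)
c=arm.read_camera('scene');cv2.imwrite('pics/s1.png',cv2.convertScaleAbs(cv2.resize(c['img'][110:250,220:400,::-1],(720,560),interpolation=cv2.INTER_CUBIC),alpha=1.8))"
```

```text
t 3.6 cab -0.112 0.0629 z 0.0451 F [-2.9  0.5 -0.5] open -0.0023140846181229613
[[-0.982, 0.188, -0.001], [0.188, 0.982, -0.0], [0.001, -0.0, -1.0]]
```

View pics/s1.png

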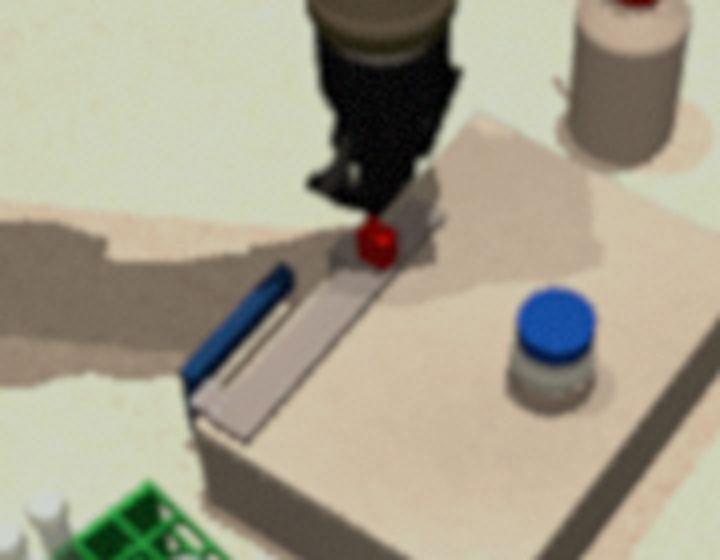

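The 4x crop (offset 220,110) shows the fingers in front of the left drawer, which is nearly shut. The right front, at about (240,320), still stands out. I'll keep pushing until the hard stop.

Call:
carry_out:
  deltas:
    - [[-2, 0, 0, 0, 0, 0, 255], [-2, 0, 0, 0, 0, 0, 255], [0, 0, 0, 0, 0, 0, 255]]

```text
t: 4.03
position: [0.5882, 0.1691, 0.0447]
eef_rot: [[-0.982, 0.186, -0.008], [0.186, 0.983, -0.001], [0.007, -0.002, -1.0]]
force: [-15.3, 2.9, 5.8]
opening: -0.003
finger_force: 0.2
```

Call:
carry_out:
  deltas:
    - [[20, 0, 0, 0, 0, 0, 255], [30, 0, 0, 0, 0, 0, 255], [24, 0, 0, 0, 0, 0, 255], [0, -42, 0, 0, 0, 0, 255], [0, -42, 0, 0, 0, 0, 255], [0, -42, 0, 0, 0, 0, 255], [-14, 0, 0, 0, 0, 0, 255], [-12, 0, 0, 0, 0, 0, 255], [-12, 0, 0, 0, 0, 0, 255], [-12, 0, 0, 0, 0, 0, 255], [-10, 0, 0, 0, 0, 0, 255], [-4, 0, 0, 0, 0, 0, 255]]

```text
t: 5.52
position: [0.5599, 0.047, 0.0451]
eef_rot: [[-0.982, 0.188, 0.0], [0.188, 0.982, 0.0], [-0.0, 0.0, -1.0]]
force: [-2.1, 2.5, 0.3]
opening: -0.003
finger_force: 1.3
```

Call:
carry_out:
  deltas:
    - [[-3, 0, 0, 0, 0, 0, 255], [-3, 0, 0, 0, 0, 0, 255], [-2, 0, 0, 0, 0, 0, 255], [-2, 0, 0, 0, 0, 0, 255], [0, 0, 0, 0, 0, 0, 255]]

```text
t: 6.15
position: [0.5646, 0.0447, 0.0447]
eef_rot: [[-0.982, 0.187, -0.008], [0.187, 0.982, -0.001], [0.008, -0.003, -1.0]]
force: [-12.7, 2.9, 4.0]
opening: 0.001
finger_force: 0.0
```

```bash
python3 -c "
from h import *;from plant import arm;rep(arm)"
```

```text
t 6.15 cab -0.1119 -0.0639 z 0.0447 F [-12.7   2.9   4. ] open 0.0010252506979043197
[[-0.982, 0.187, -0.008], [0.187, 0.982, -0.001], [0.008, -0.003, -1.0]]
```

Call:
carry_out:
  deltas:
    - [[20, 0, 0, 0, 0, 0, 255], [20, 0, 0, 0, 0, 0, 255], [0, 0, -55, 0, 0, 0, 255], [0, 0, -55, 0, 0, 0, 255], [-35, 0, 0, 0, 0, 0, 255], [-34, 0, 0, 0, 0, 0, 255], [0, 0, 27, 0, 0, 0, 255], [0, 0, 25, 0, 0, 0, 255], [0, 10, 0, 0, 0, 0, 255], [0, 8, 0, 0, 0, 0, 255], [0, 8, 0, 0, 0, 0, 255], [0, 0, 0, 0, 0, 0, 255]]

```text
t: 7.65
position: [0.603, 0.0661, 0.1041]
eef_rot: [[-0.982, 0.187, 0.002], [0.187, 0.982, 0.001], [-0.001, 0.001, -1.0]]
force: [0.4, -0.4, -0.7]
opening: 0.004
finger_force: 0.0
```

```bash
python3 -c "
from h import *;from plant import arm;rep(arm)
for n in('top','scene'):
    c=arm.read_camera(n)
    for k,q,r in blobs(c,(200,60,420,330)): print(n,k,np.round(r[0],1),np.round(r[1],1))
cv2.imwrite('pics/s2.png',cv2.convertScaleAbs(cv2.resize(c['img'][110:250,220:400,::-1],(720,560),interpolation=cv2.INTER_CUBIC),alpha=1.8))"
```

```text
t 7.65 cab -0.0782 -0.0356 z 0.1041 F [ 0.4 -0.4 -0.7] open 0.004015209612538094
[[-0.982, 0.187, 0.002], [0.187, 0.982, 0.001], [-0.001, 0.001, -1.0]]
top blue [291.8 156.2] [15.6 16.3]
top green [376.3 215.4] [42.4 52.7]
scene blue [358.5 191.5] [17. 17.]
scene red [379.  100.5] [11. 14.]
scene green [256.8 270.3] [67.9 57.3]
```

View pics/s2.png

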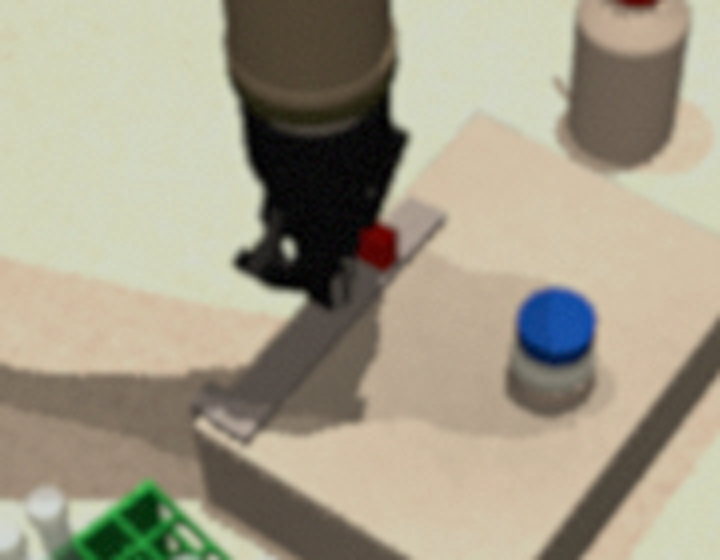

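The crop shows both drawers shut, with no blue showing in front. The fingers stand right of the red tab (378,245) over the bar, and the jar and rack haven't moved.

Call:
carry_out:
  deltas:
    - [[0, 6, 0, 0, 0, 0, 255], [0, 6, 0, 0, 0, 0, 255], [0, 6, 0, 0, 0, 0, 255], [0, 7, 0, 0, 0, 0, 255], [0, 7, 0, 0, 0, 0, 255], [0, 7, 0, 0, 0, 0, 255], [0, 6, 0, 0, 0, 0, 255], [0, 5, 0, 0, 0, 0, 255], [0, 3, 0, 0, 0, 0, 255], [0, 0, 0, 0, 0, 0, 255]]

```text
t: 9.0
position: [0.6126, 0.1175, 0.1033]
eef_rot: [[-0.982, 0.187, 0.0], [0.187, 0.982, 0.001], [-0.0, 0.001, -1.0]]
force: [-0.2, 0.1, 0.4]
opening: -0.005
finger_force: 0.0
```

Call:
carry_out:
  deltas:
    - [[0, 3, 0, 0, 0, 0, 255], [0, 2, 0, 0, 0, 0, 255], [0, 2, 0, 0, 0, 0, 255], [0, 0, 0, 0, 0, 0, 255]]

```text
t: 9.5
position: [0.6139, 0.1241, 0.1033]
eef_rot: [[-0.982, 0.188, 0.0], [0.188, 0.982, 0.0], [-0.0, 0.0, -1.0]]
force: [-0.5, -0.2, 0.6]
opening: 0.001
finger_force: 0.5
```

```bash
python3 -c "
from h import *;from plant import arm;rep(arm)"
```

```text
t 9.5 cab -0.0784 0.0234 z 0.1033 F [-0.5 -0.2  0.6] open 0.0006487018878032159
[[-0.982, 0.188, 0.0], [0.188, 0.982, 0.0], [-0.0, 0.0, -1.0]]
```

Call:
carry_out:
  deltas:
    - [[0, 2, 0, 0, 0, 0, 255], [0, 2, 0, 0, 0, 0, 255], [0, 2, 0, 0, 0, 0, 255], [0, 2, 0, 0, 0, 0, 255], [0, 0, 0, 0, 0, 0, 255]]

```text
t: 10.12
position: [0.6143, 0.1272, 0.1033]
eef_rot: [[-0.982, 0.191, -0.003], [0.191, 0.982, -0.005], [0.002, -0.006, -1.0]]
force: [-3.3, -13.8, 6.7]
opening: 0.002
finger_force: 7.2
```

```bash
python3 -c "
from h import *;from plant import arm;rep(arm)
c=arm.read_camera('scene')
cv2.imwrite('pics/s3.png',cv2.convertScaleAbs(cv2.resize(c['img'][110:250,220:400,::-1],(720,560),interpolation=cv2.INTER_CUBIC),alpha=1.8))"
```

```text
t 10.12 cab -0.0785 0.0265 z 0.1033 F [ -3.3 -13.8   6.7] open 0.0017608443845626128
[[-0.982, 0.191, -0.003], [0.191, 0.982, -0.005], [0.002, -0.006, -1.0]]
```

View pics/s3.png

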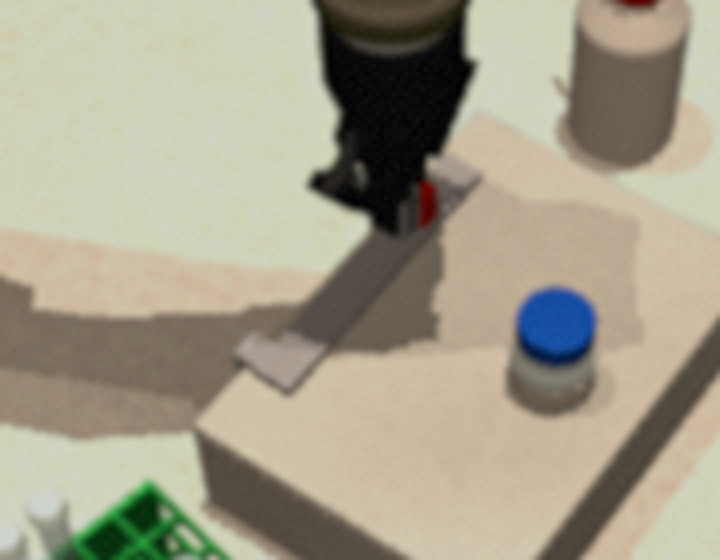

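The crop shows the bar moved left with the tab at (427,203), and the force confirms it is at the stop. Now I'll back off, lift and check the result.

Call:
carry_out:
  deltas:
    - [[0, -10, 0, 0, 0, 0, 255], [0, -14, 0, 0, 0, 0, 255], [0, 0, -50, 0, 0, 0, 255], [0, 0, -50, 0, 0, 0, 255], [45, 0, -30, 0, 0, 0, 255], [55, 0, 0, 0, 0, 0, 255], [55, 0, 0, 0, 0, 0, 255], [0, 0, 0, 0, 0, 0, 255], [0, 0, 0, 0, 0, 0, 255]]

```text
t: 11.3
position: [0.4594, 0.1373, 0.2338]
eef_rot: [[-0.982, 0.188, 0.002], [0.188, 0.982, 0.001], [-0.002, 0.001, -1.0]]
force: [0.1, 1.1, 0.2]
opening: -0.002
finger_force: 0.0
```

```bash
python3 -c "
from h import *;from plant import arm;rep(arm)
for n in('top','scene'):
    c=arm.read_camera(n)
    for k,q,r in blobs(c,(150,60,420,330)):
        print(n,k,np.round(r[0],1),np.round(r[1],1))
        if k=='red': d=ray(c,r[0],.115)[0]-O;print(d@X,d@Y)
cv2.imwrite('pics/s4.png',cv2.convertScaleAbs(cv2.resize(c['img'][110:250,220:400,::-1],(720,560),interpolation=cv2.INTER_CUBIC),alpha=1.8))"
```

```text
t 11.3 cab -0.2326 0.0074 z 0.2338 F [0.1 1.1 0.2] open -0.002255166628792715
[[-0.982, 0.188, 0.002], [0.188, 0.982, 0.001], [-0.002, 0.001, -1.0]]
top blue [292. 156.] [16. 16.]
top red [262.4 202.7] [4.6 8. ]
-0.08001041229175929 0.04530016068694034
top red [175.2 181.2] [14.8 33.9]
-0.07434379561664566 0.2660431038253513
top green [376.4 215.3] [42.4 52.8]
scene blue [358.5 191. ] [16. 17.]
scene red [323.9 156.7] [7.6 4. ]
-0.07928411527253952 0.04732032875764743
scene red [379. 101.] [10. 14.]
-0.07030890956944935 0.2720654750230147
scene green [256. 268.] [62.5 57. ]
```

View pics/s4.png

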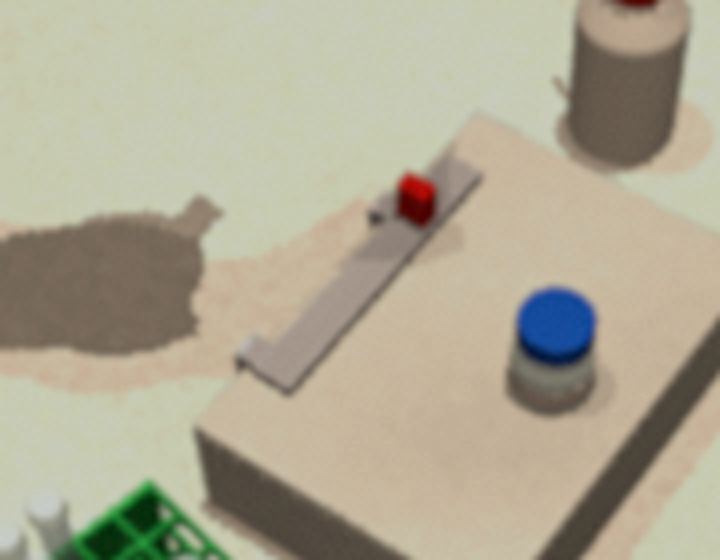

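```bash
python3 -c "
from h import *
from plant import arm
def f(c):
    h=cv2.cvtColor(c['img'],cv2.COLOR_RGB2HSV).astype(int)
    m=((h[...,0]<10)|(h[...,0]>170))&(h[...,1]>150)&(h[...,2]>50)
    return m
for n,b in(('top',(230,190,300,220)),('scene',(295,140,345,185))):
    for c in(pickle.load(open(n+'0.pkl','rb')),arm.read_camera(n)):
        v,u=np.nonzero(f(c)[b[1]:b[3],b[0]:b[2]]);p=[u.mean()+b[0],v.mean()+b[1]];d=ray(c,p,.115)[0]-O;print(n,len(u),np.round(p,2),d@X,d@Y)
"
```

```text
top 44 [278.18 206.07] -0.07972181377790535 0.005825065209701948
top 44 [262.66 202.89] -0.0802581977870337 0.04469530631317292
scene 57 [313.42 167.63] -0.08025783760708122 0.00784574985672483
scene 47 [323.91 157.09] -0.07859700935245197 0.04641238874980773
```

Measured travel comes out around 39–40 mm, which is close to the threshold. I'll push again more firmly to be sure it is at the stop.

Call:
carry_out:
  deltas:
    - [[-52, 0, 0, 0, 0, 0, 255], [-52, 0, 0, 0, 0, 0, 255], [-50, 0, 0, 0, 0, 0, 255], [0, 0, 50, 0, 0, 0, 255], [0, 0, 50, 0, 0, 0, 255], [0, 0, 31, 0, 0, 0, 255], [0, 8, 0, 0, 0, 0, 255], [0, 8, 0, 0, 0, 0, 255], [0, 4, 0, 0, 0, 0, 255], [0, 3, 0, 0, 0, 0, 255], [0, 2, 0, 0, 0, 0, 255], [0, 0, 0, 0, 0, 0, 255]]

```text
t: 13.0
position: [0.6142, 0.1272, 0.1036]
eef_rot: [[-0.981, 0.192, -0.001], [0.192, 0.981, -0.006], [-0.0, -0.006, -1.0]]
force: [-0.9, -15.5, 1.7]
opening: -0.0
finger_force: 8.0
```

Call:
carry_out:
  deltas:
    - [[0, 2, 0, 0, 0, 0, 255], [0, 2, 0, 0, 0, 0, 255], [0, 0, 0, 0, 0, 0, 255], [0, 0, 0, 0, 0, 0, 255]]

```text
t: 13.5
position: [0.6142, 0.1274, 0.1036]
eef_rot: [[-0.981, 0.194, -0.003], [0.194, 0.981, -0.01], [0.001, -0.011, -1.0]]
force: [-3.7, -25.6, 6.5]
opening: 0.0
finger_force: 12.9
```

```bash
python3 -c "
from h import *;from plant import arm;rep(arm)"
```

```text
t 13.5 cab -0.0787 0.0267 z 0.1036 F [ -3.7 -25.6   6.5] open 3.547983107651563e-05
[[-0.981, 0.194, -0.003], [0.194, 0.981, -0.01], [0.001, -0.011, -1.0]]
```

The bar holds against 25 N without moving, so it is at the hard stop. I'll retreat and hand in.

Call:
carry_out:
  deltas:
    - [[0, -14, 0, 0, 0, 0, 255], [0, -14, 0, 0, 0, 0, 255], [0, 0, -50, 0, 0, 0, 255], [0, 0, -50, 0, 0, 0, 255], [45, 0, -30, 0, 0, 0, 255], [50, 0, 0, 0, 0, 0, 255], [0, 0, 0, 0, 0, 0, 255], [0, 0, 0, 0, 0, 0, 255], [0, 0, 0, 0, 0, 0, 255]]

```text
t: 14.62
position: [0.5177, 0.1271, 0.2323]
eef_rot: [[-0.982, 0.188, 0.001], [0.188, 0.982, 0.0], [-0.001, 0.0, -1.0]]
force: [0.1, -1.2, 1.0]
opening: -0.0
finger_force: 0.0
```

```bash
python3 -c "
from h import *;from plant import arm;rep(arm);print(arm.sign_off())"
```

```text
t 14.62 cab -0.1734 0.0082 z 0.2323 F [ 0.1 -1.2  1. ] open -0.00022340157549641243
[[-0.982, 0.188, 0.001], [0.188, 0.982, 0.0], [-0.001, 0.0, -1.0]]
the job is handed in; nothing more can be done
None
```

I pushed both drawers to their hard stops, then the lock bar left until it held against 25 N, and handed the job in at 14.6 s; no verdict came back, the camera put the bar's travel at only about 39–40 mm (limit 39), and the bottle, rack and jar had not visibly moved.

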